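# Stand up and square a slumped row of cartons in a counter display

### The job

The five flat cartons in the near lane of the counter display stand have slumped. Push the row fully upright and tight against the stand's back panel, with no gaps, and square it sideways so that every carton is flush against the lane fence; be gentle, cartons crush. Leave the jar, tin and mallet where they are, and take the hand away at the end.

Things in the scene. Friction and masses are not known exactly. Their poses are not given: they have to be found in the camera images.
- stand: Fixed counter-top display stand of dark sheet steel, 188 x 284 mm, 232 mm high. Origin on the table under the lane; +y points along the row from the open front end to the back panel, +x across the lane to the fence, z up. Flat deck 20 mm above the table: x -38 to 150, y -150 to 130 mm, a thin grey liner on it. The cartons' lane is open at its -x side and at its -y end.
- stand_panel (a point): Where the back panel (the backstop) meets the deck, middle of the lane: 130 mm along +y from the stand's origin, 20 mm up; axes as the stand. The panel is upright, 4 mm thick, 232 mm high above the table, and as wide as the deck, x -38 to 150 mm; its face towards the row is at this point.
- stand_fence (a point): Foot of the lane fence, on its face towards the cartons: at stand x = +34, y = +40, z = 20 mm; axes as the stand. The fence is a 3 mm upright strip along the row, y -60 to 130 mm, 45 mm high above the deck. Cartons are squared against this face, which looks to -x.
- stand_shelf (a point): Middle of the front edge of the wire shelf over the lane, underside: at stand x = 0, y = 0, z = 186 mm; axes as the stand. The shelf hangs from the back panel, y 0 to 130 mm, over the deck's whole width, with a rim to 211 mm. One sees through it but cannot reach through: the tool must come in tilted below it.
- carton_1_mid (a point): Centre of a loose kraft carton with a plain label, nearest the back panel. 64 wide (own x), 120 high (own z, up), thickness (own y) differs, 14 to 21 mm; rigid, 50 to 100 g. At first its top leans 15 to 30 deg towards the panel, foot slid out, side edge up to 20 mm short of the fence. Slides when pushed low; the row resists with 1 to 4 N coming upright, then turns solid.
- carton_2_mid (a point): Centre of a loose kraft carton with a plain label, second from the panel. 64 wide (own x), 120 high (own z, up), thickness (own y) differs, 14 to 21 mm; rigid, 50 to 100 g. At first its top leans 15 to 30 deg towards the panel, foot slid out, side edge up to 20 mm short of the fence. Slides when pushed low; the row resists with 1 to 4 N coming upright, then turns solid.
- carton_3_mid (a point): Centre of a loose kraft carton with a plain label, middle of the row. 64 wide (own x), 120 high (own z, up), thickness (own y) differs, 14 to 21 mm; rigid, 50 to 100 g. At first its top leans 15 to 30 deg towards the panel, foot slid out, side edge up to 20 mm short of the fence. Slides when pushed low; the row resists with 1 to 4 N coming upright, then turns solid.
- carton_4_mid (a point): Centre of a loose kraft carton with a plain label, fourth from the panel. 64 wide (own x), 120 high (own z, up), thickness (own y) differs, 14 to 21 mm; rigid, 50 to 100 g. At first its top leans 15 to 30 deg towards the panel, foot slid out, side edge up to 20 mm short of the fence. Slides when pushed low; the row resists with 1 to 4 N coming upright, then turns solid.
- carton_5_mid (a point): Centre of a loose kraft carton with a plain label, outermost, at the open end. 64 wide (own x), 120 high (own z, up), thickness (own y) differs, 14 to 21 mm; rigid, 50 to 100 g. At first its top leans 15 to 30 deg towards the panel, foot slid out, side edge up to 20 mm short of the fence. Slides when pushed low; the row resists with 1 to 4 N coming upright, then turns solid.
- jar: Amber jar, 48 mm across, 75 mm high, standing on the stand's wire shelf. Origin at the centre of its underside. Leave alone.
- tin: Low round tin, 64 mm across, 50 mm high, on the deck in the neighbouring lane beyond the fence. Origin at the centre of its underside. Leave alone.
- mallet: Rubber mallet lying on the table, about 300 mm long along its x, head 54 mm thick and 85 mm long, centred at own x = +135 mm. Leave alone.
Mind the look-alikes: they are no part of the job. What is shaped like the part that bears carton_4_mid but orange is not meant.

How it is judged:
At the end, for the whole second after the job is handed in: All five cartons stand on the deck upright within 2 degrees and square to the stand within 0.05 rad, packed against the back panel (gaps in the whole row add up to 3.5 mm at most), each flush with the lane fence within 3 mm, at rest (angle between each of carton_1_mid, carton_2_mid, carton_3_mid, carton_4_mid, carton_5_mid's own z axis and vertical below 0.035 rad and angle between the x axis of each of carton_1_mid, carton_2_mid, carton_3_mid, carton_4_mid, carton_5_mid and the x axis of stand, either way round below 0.05 rad and y of carton_1_mid in the frame of stand above 0.0475 m and x of carton_1_mid in the frame of stand between -0.001 and 0.005 m and z of each of carton_1_mid, carton_2_mid, carton_3_mid, carton_4_mid, carton_5_mid in the frame of stand below 0.085 m and linear speed of each of carton_1, carton_2, carton_3, carton_4, carton_5 below 0.02 m/s and y of carton_2_mid in the frame of stand above 0.0465 m and x of carton_2_mid in the frame of stand between -0.001 and 0.005 m and y of carton_3_mid in the frame of stand above 0.0485 m and x of carton_3_mid in the frame of stand between -0.001 and 0.005 m and y of carton_4_mid in the frame of stand above 0.046 m and x of carton_4_mid in the frame of stand between -0.001 and 0.005 m and y of carton_5_mid in the frame of stand above 0.048 m and x of carton_5_mid in the frame of stand between -0.001 and 0.005 m); the robot touches nothing.
It fails at once if the jar is moved by more than 20 mm (distance of jar from where it was at the start of the episode above 0.02 m).
It fails at once if the tin is moved by more than 20 mm (distance of tin from where it was at the start of the episode above 0.02 m).
It fails at once if the mallet is moved by more than 30 mm (distance of mallet from where it was at the start of the episode above 0.03 m).
It fails at once if a carton is pressed by the fingers with more than 40 N (contact force between the fingers and carton_1 above 40 N or contact force between the fingers and carton_2 above 40 N or contact force between the fingers and carton_3 above 40 N or contact force between the fingers and carton_4 above 40 N or contact force between the fingers and carton_5 above 40 N).
It also fails if it takes over 66 s, if anything falls off the work surface, if the arm or the gripper's body presses on something with over 40 N, if the wrist force passes 120 N, or if a joint passes its speed limit or range.

### The arm

A 6-joint arm with a two-finger parallel gripper is mounted at the origin on the work surface. World frame = base frame: x ahead of the robot, y to its left, z up, the work surface at z = 0. Lengths are in m, angles in rad, forces in N, time in s.
With the tool pointing down it reaches from about 0.225 to 0.875 m from the base axis. Payload 3.4 kg.
Tool frame: the origin (TCP) lies on the centre line of the jaws, within the pads' length; the fingertips stand 17 mm ahead of it and the grasp point (between the pads) lies 2 mm behind it (manip.finger_overhang is the distance from the TCP to the fingertips, in m); y points along the fingers, x is the direction in which the jaws open and shut, and the axes are right-handed (so a half turn about y gives the same grasp; the last joint's range is limited). The gripper opens to 85 mm and grips with 20 to 120 N. Pads are 22 mm wide; open, the fingers measure 114 mm over their backs; the gripper's body (76 mm by 85 mm) begins 54 mm behind the grasp point. The pads swing forward as they close: fully open they stand 13 mm farther back than shut.
Start: joints at [1.185, 0.276, 1.505, -0, 1.361, -0.121], TCP at [0.151, 0.555, 0.248] pointing down, gripper open.
Joint ranges: [-2.89, 2.89], [-0.75, 2.08], [0.22, 2.7], [-1.18, 4.32], [0.11, 2.71], [-2.7, 2.7]. Speed limits (rad/s): [2.57, 2.57, 3.14, 3.14, 3.14, 3.14].

### API

Orientations are given as a unit quaternion [w, x, y, z].
In Python, from rig import manip gives the robot as it stands.
- The arm moves only by the tool arm_command, never from a script. Its argument "commands" is a list of rows, each a list of 3 entries, a list of its own where there are three numbers: the finger opening in cm, from 0 to 8.54, then the shift along the world's x, y, z in cm, then the turn about the world's z in rad. A call has 1 to 12 rows; each row shifts and turns the commanded pose from where the row before left it; what a row does not reach is not made up. A row lasts 1/10 s, in which the tool goes at most 50 mm and 8.59 degrees, less where a joint would pass 70% of its speed; a pose out of reach is approached as far as the arm can. A call with a gripper value outside its range is refused whole. The fingers move at their own pace and stop on an object; "grip_force" is the grip in N (left out, the last holds). Time passes only in rows, so rows that do not move let the fingers close. It gives the time, the measured TCP pose, the force and the opening at its end, in the units of the state.
- manip.get_state(): the state, without advancing time (a new reading comes with each control period).
- manip.get_image(name): name is "scene" or "top"; returns a dict with "pixels" (384x512x3 uint8, red, green, blue), "range_z" (384x512 float32, m along the optical axis (not along the pixel's ray), 0 where there is no reading), "intrinsics" (3x3 intrinsics, pixels), "k1" (the pictures are not rectified: a ray, as slopes to the right and down, at radius r is drawn at 1 + k1 r^2 times it, then the intrinsics apply), "R" (3x3) and "t" (3): a world point X has camera coordinates R X + t. Camera axes: x right, y down, z forward; pixel columns grow to the right and rows downward; lengths in m; the calibration is good to about 2 mm. A picture is of the moment at which its call begins.
- manip.sign_off(): hands the job in, once; it reports no verdict.
The state is a dict: "clock": time; "qpos": joint angles; "qd": joint speeds; "effort": joint torques, N m; "position": TCP position; "ee_rot": TCP orientation; "contact_force": force on the tool from outside, world axes, zero at the start; "moment": the same for the moment, N m; "width": finger opening in m.
Only numpy, scipy, OpenCV 4.12 (cv2) and the standard library are available. Lean on these libraries where they do the work, as an engineer would, in place of code of your own. Each camera call takes 0.05 s, during which the arm holds its last target.

## Working session

There is one attempt and no reset: what is moved stays moved. The work goes in short steps, Python scripts to look and compute and a tool call to move; the robot and the scene stay as the last step left them, time stands still between calls to the robot, and variables do not carry over. Pictures are saved under pics/ and viewed, and the job is handed in when it is done.

Besides the shell and the picture viewer there is one more tool, called after "Call:" as name([rows], argument=value, ...), one row to a line, values as JSON. arm_command: Moves the arm, as the interface text tells. Its arguments: {"type":"object","properties":{"commands":{"type":"array"},"grip_force":{"type":"number"}},"required":["commands"]}

```bash
mkdir -p pics; ls
cat > h.py <<'E'
import numpy as np, cv2
from rig import manip
def snap(name,fn,crop=None,scale=1):
    im=manip.get_image(name); p=im["pixels"][:,:,::-1].copy()
    np.savez("last_%s.npz"%name,**{k:im[k] for k in im})
    if crop: x0,y0,x1,y1=crop; p=p[y0:y1,x0:x1]
    if scale!=1: p=cv2.resize(p,None,fx=scale,fy=scale,interpolation=cv2.INTER_CUBIC)
    cv2.imwrite("pics/"+fn,p); return im
def ray(im,u,v):
    K=np.array(im["intrinsics"]);k1=float(im["k1"])
    d=np.array([(u-K[0,2])/K[0,0],(v-K[1,2])/K[1,1]]);s=d.copy()
    for _ in range(20): s=d/(1+k1*(s@s))
    return np.array([s[0],s[1],1.])
def world(im,u,v,z=None):
    r=ray(im,u,v)
    if z is None: z=float(im["range_z"][int(round(v)),int(round(u))])
    return np.array(im["R"]).T@(r*z-np.array(im["t"]))
def plane(im,u,v,h):
    R=np.array(im["R"]);t=np.array(im["t"]);c=-R.T@t;d=R.T@ray(im,u,v)
    return c+d*(h-c[2])/d[2]
def load(name): return dict(np.load("last_%s.npz"%name))
def cloud(im):
    K=np.array(im["intrinsics"]);H,W=im["range_z"].shape
    u,v=np.meshgrid(np.arange(W),np.arange(H))
    pts=np.stack([u.ravel(),v.ravel()],1).astype(np.float64).reshape(-1,1,2)
    s=cv2.undistortPoints(pts,K.astype(float),np.array([float(im["k1"]),0,0,0])).reshape(H,W,2)
    z=im["range_z"];P=np.stack([s[...,0]*z,s[...,1]*z,z],-1)
    return (P-np.array(im["t"]))@np.array(im["R"])
E
python3 - <<'E'
from h import *
print(manip.get_state())
for n in("scene","top"):
    im=snap(n,n+"0.png",scale=1.5); print(n,im["intrinsics"],im["k1"],im["R"],im["t"], -np.array(im["R"]).T@im["t"])
E
```

```text
pics
{'clock': 0.0, 'qpos': array([ 1.18498133e+00,  2.76588043e-01,  1.50616601e+00, -1.68744121e-05,
        1.36066815e+00, -1.21013721e-01]), 'qd': array([8.52909700e-04, 3.73776240e-04, 5.01219978e-04, 1.40658569e-03,
       1.74296574e-04, 8.00833144e-05]), 'effort': array([ 1.70202304e-03, -4.16760743e+01, -2.45807862e+01,  2.57618797e-05,
        1.09243824e-02, -9.48351158e-06]), 'position': array([0.15031474, 0.55448238, 0.24743053]), 'ee_rot': array([-0.56129686,  0.56196313,  0.42906316, -0.43017215]), 'contact_force': array([0.0077319 , 0.20181533, 0.64706125]), 'moment': array([-0.00297211, -0.02059047, -0.02982757]), 'width': 0.08508994167104636}
scene [[373.81003874   0.         251.02674137]
 [  0.         373.81003874 191.00640311]
 [  0.           0.           1.        ]] -0.08958653654341626 [[ 0.9959      0.09006328  0.00847329]
 [ 0.08511081 -0.9011443  -0.42508246]
 [-0.03064866  0.42406079 -0.90511497]] [-0.54125817 -0.00327778  0.94747624] [ 0.56835686 -0.35599379  0.86076784]
top [[463.03038482   0.         256.83630355]
 [  0.         463.03038482 195.28709416]
 [  0.           0.           1.        ]] -0.07694915666853869 [[-0.00117629 -0.99988256  0.0152799 ]
 [-0.98377034 -0.00158458 -0.17942519]
 [ 0.17942833 -0.01524297 -0.98365295]] [-0.04786941  0.57286943  1.15868031] [ 0.35561557 -0.0292943   1.24325795]
```

View pics/scene0.png

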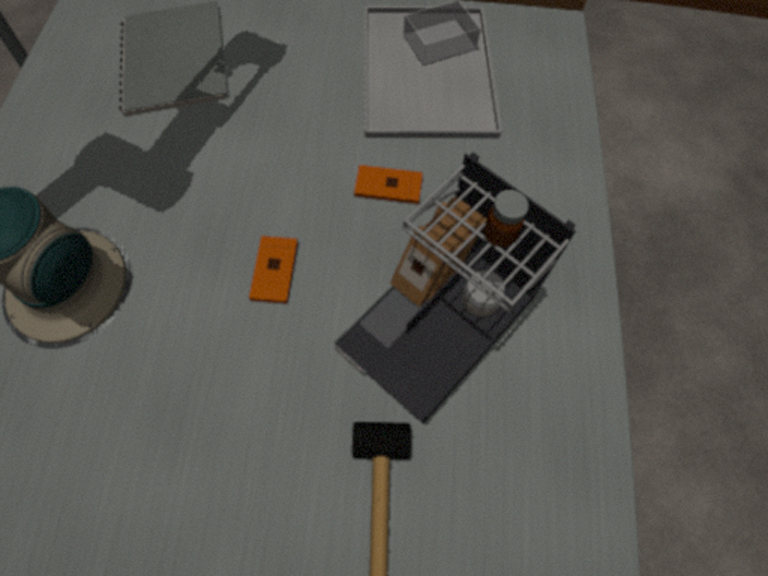

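View pics/top0.png

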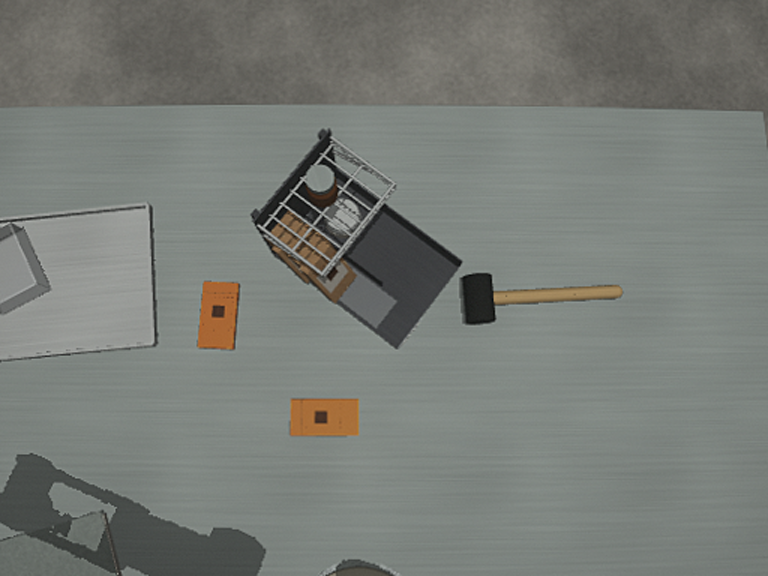

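Run:
```python
from h import *
for n,c in(("scene",(220,95,390,285)),("top",(160,80,315,240))):
    p=load(n)["pixels"][:,:,::-1]; x0,y0,x1,y1=c
    cv2.imwrite("pics/%s_crop0.png"%n,cv2.resize(p[y0:y1,x0:x1],None,fx=3.5 if n=="top" else 3.1,fy=3.5 if n=="top" else 3.1,interpolation=cv2.INTER_CUBIC))
```

```text
(no output)
```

View pics/scene_crop0.png

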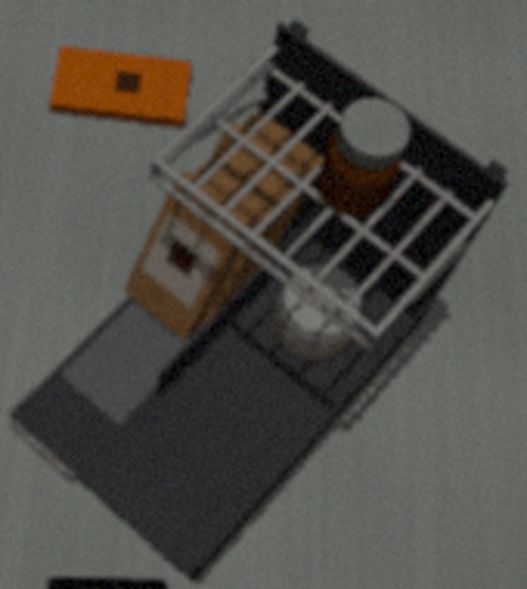

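View pics/top_crop0.png

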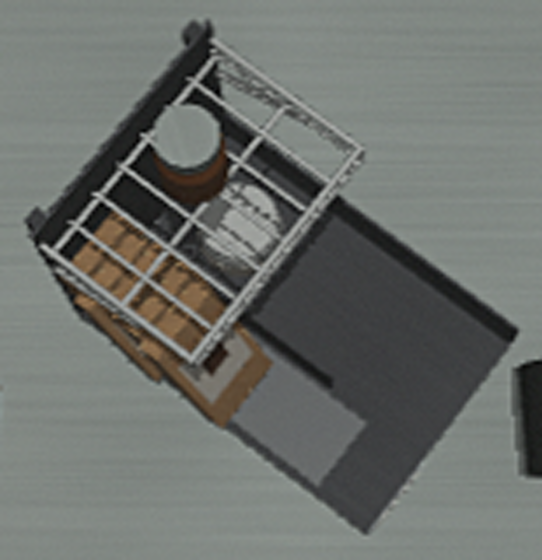

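```bash
cat >> h.py <<'E'
def fitstand():
    s=load("scene");t=load("top")
    a=lambda u,v:(u/3.1+220-.35,v/3.1+95-.35)
    b=lambda u,v:(u/3.5+160-.35,v/3.5+80-.35)
    obs=[(t,b(367,533),(-.038,-.150,.020)),(t,b(517,335),(.150,-.150,.020)),
         (s,a(13,415),(-.038,-.150,.020)),(s,a(195,580),(.150,-.150,.020))]
    return obs
E
python3 - <<'E'
from h import *
from scipy.optimize import least_squares
obs=fitstand()
W=[plane(i,*p,q[2]) for i,p,q in obs]
for w in W: print(w.round(4))
def f(x):
    c,s=np.cos(x[2]),np.sin(x[2]);return np.concatenate([[x[0]+c*q[0]-s*q[1]-w[0],x[1]+s*q[0]+c*q[1]-w[1]] for w,(_,_,q) in zip(W,obs)])
r=least_squares(f,[.65,.1,-.7]);print(r.x,r.fun.reshape(-1,2).round(4)*1000)
# transform cloud to stand frame & look
x=r.x;c,s_=np.cos(x[2]),np.sin(x[2]);Rz=np.array([[c,-s_,0],[s_,c,0],[0,0,1]])
for n in("scene","top"):
    im=load(n);P=cloud(im);ok=im["range_z"]>0
    Q=(P-[x[0],x[1],0])@Rz
    m=ok&(abs(Q[...,0]-.05)<.09)&(Q[...,1]>.105)&(Q[...,1]<.16)&(Q[...,2]>.04)&(Q[...,2]<.25)
    q=Q[m];print(n,len(q),np.histogram(q[:,1],bins=np.arange(.105,.16,.003)))
    d=ok&(Q[...,0]>.06)&(Q[...,0]<.14)&(Q[...,1]>-.14)&(Q[...,1]<-.03);print("deck z",np.median(Q[d][:,2]),np.percentile(Q[d][:,2],[5,95]))
    # edges
    h=ok&(Q[...,2]>.012)&(Q[...,2]<.03)&(Q[...,1]<-.02)&(Q[...,1]>-.2)&(abs(Q[...,0]-.05)<.15)
    q=Q[h];print(q[:,:2].min(0),q[:,:2].max(0))
    m=ok&(Q[...,2]>.2)&(Q[...,1]>.1)&(abs(Q[...,0]-.05)<.13)&(Q[...,1]<.16); q=Q[m];print("top panel",np.percentile(q,[2,50,98],axis=0).round(3).tolist())
    kr=im["pixels"].astype(int); k=ok&(kr[...,0]-kr[...,2]>35)&(abs(Q[...,0])<.08)&(Q[...,1]>-.1)&(Q[...,1]<.14)&(Q[...,2]>.02)&(Q[...,2]<.17)
    q=Q[k];print("kraft",len(q),np.percentile(q,[1,50,99],axis=0).round(3).tolist())
    o=ok&(kr[...,0]>150)&(kr[...,2]<80)&(P[...,2]<.08)
    nl,lab,st,ce=cv2.connectedComponentsWithStats(o.astype(np.uint8))
    for i in range(1,nl):
        if st[i,4]>200:
            pp=P[(lab==i)];print("orange",ce[i],st[i],np.median(pp,0).round(4),cv2.minAreaRect(pp[:,:2].astype(np.float32)))
E
```

```text
[ 0.4801 -0.0685  0.02  ]
[ 0.6339 -0.1855  0.02  ]
[ 0.4845 -0.0662  0.02  ]
[ 0.6306 -0.1795  0.02  ]
[ 0.60422052  0.02816857 -0.6548785 ] [[ 2.6  0.8]
 [-2.1  3.3]
 [-1.8 -1.5]
 [ 1.2 -2.7]]
scene 2520 (array([  40,   68,   60,   43,   33,   54,  105,  549, 1466,   59,   19,
         17,    7,    0,    0,    0,    0,    0]), array([0.105, 0.108, 0.111, 0.114, 0.117, 0.12 , 0.123, 0.126, 0.129,
       0.132, 0.135, 0.138, 0.141, 0.144, 0.147, 0.15 , 0.153, 0.156,
       0.159]))
deck z 0.020132406628247737 [0.01765843 0.0224466 ]
[-0.04057943 -0.15218268] [ 0.1462863  -0.02004236]
top panel [[-0.039, 0.102, 0.201], [0.069, 0.13, 0.221], [0.145, 0.139, 0.266]]
kraft 842 [[-0.043, -0.014, 0.031], [-0.008, 0.053, 0.128], [0.024, 0.128, 0.137]]
top 1308 (array([ 32,  48,  40,  27,  38,  76,  93, 740, 177,  13,  16,   8,   0,
         0,   0,   0,   0,   0]), array([0.105, 0.108, 0.111, 0.114, 0.117, 0.12 , 0.123, 0.126, 0.129,
       0.132, 0.135, 0.138, 0.141, 0.144, 0.147, 0.15 , 0.153, 0.156,
       0.159]))
deck z 0.01945723688360052 [0.01547058 0.02333696]
[-0.04200848 -0.19987219] [ 0.14529049 -0.0200162 ]
top panel [[-0.039, 0.103, 0.201], [0.052, 0.128, 0.222], [0.144, 0.138, 0.235]]
kraft 855 [[-0.045, -0.015, 0.031], [-0.012, 0.055, 0.129], [0.021, 0.126, 0.139]]
orange [144.80174292 209.83660131] [132 188  27  45 918] [0.536  0.2527 0.0142] ((0.5404845476150513, 0.25260627269744873), (0.06458956748247147, 0.11880438774824142), 87.04119873046875)
orange [216.39325843 277.57916241] [194 266  45  24 979] [0.362  0.0538 0.0143] ((0.36091047525405884, 0.05923203378915787), (0.05986461788415909, 0.11613810062408447), 0.16880059242248535)
```

Run:
```python
from h import *
from scipy.optimize import least_squares
from scipy.spatial.transform import Rotation as Ro
st=manip.get_state();q=st["ee_rot"];M=Ro.from_quat([q[1],q[2],q[3],q[0]]).as_matrix();print("tool axes cols\n",M.round(4))
x=np.array([0.60422,0.02817,-0.65488])
for it in range(2):
  c,s_=np.cos(x[2]),np.sin(x[2]);Rz=np.array([[c,-s_,0],[s_,c,0],[0,0,1]])
  for n in("scene","top"):
    im=load(n);P=cloud(im);ok=im["range_z"]>0;Q=(P-[x[0],x[1],0])@Rz
    # panel face
    m=ok&(Q[...,0]>-.03)&(Q[...,0]<.14)&(abs(Q[...,1]-.129)<.006)&(Q[...,2]>.14)&(Q[...,2]<.225)
    q=Q[m];print(n,"panel fit y=a*x+b",np.polyfit(q[:,0],q[:,1],1),len(q))
    h=ok&(Q[...,2]>.012)&(Q[...,2]<.028)
    L=[];R=[];F=[]
    for y in np.arange(-.14,-.03,.006):
        b=h&(abs(Q[...,1]-y)<.003)&(Q[...,0]>-.06)&(Q[...,0]<.17);q=Q[b][:,0]; L.append((y,q.min()));R.append((y,q.max()))
    for y in np.arange(-.03,.14,.006):
        b=h&(abs(Q[...,0]-y)<.003)&(Q[...,1]>-.17)&(Q[...,1]<.1);q=Q[b][:,1]; F.append((y,q.min()))
    for nm,a in(("L",L),("R",R),("F",F)):
        a=np.array(a);print(nm,np.polyfit(a[:,0],a[:,1],1),np.median(a[:,1]))
  break
for n in("scene","top"):
    im=load(n);P=cloud(im);ok=im["range_z"]>0;Q=(P-[x[0],x[1],0])@Rz;kr=im["pixels"].astype(int)
    # fence top
    m=ok&(abs(Q[...,0]-.035)<.015)&(Q[...,1]>-.07)&(Q[...,1]<-.015)&(Q[...,2]>.045)&(Q[...,2]<.08)
    q=Q[m];print(n,"fence",len(q),np.percentile(q,[3,50,97],axis=0).round(4).tolist())
    # front face of carton5
    m=ok&(kr[...,0]-kr[...,2]>25)&(Q[...,0]>-.06)&(Q[...,0]<.04)&(Q[...,1]<.04)&(Q[...,1]>-.06)&(Q[...,2]>.025)&(Q[...,2]<.13)
    q=Q[m];A=np.c_[q[:,0],q[:,2],np.ones(len(q))];co=np.linalg.lstsq(A,q[:,1],rcond=None)[0];print("c5 front y=ax+bz+c",co,len(q),np.percentile(q,[1,99],axis=0).round(3).tolist())
```

```text
tool axes cols
 [[ 2.617e-01 -6.000e-04 -9.651e-01]
 [ 9.651e-01 -1.500e-03  2.617e-01]
 [-1.700e-03 -1.000e+00  2.000e-04]]
scene panel fit y=a*x+b [0.00211545 0.1291673 ] 1136
L [ 0.01368863 -0.03826396] -0.03949589103695553
R [0.00494379 0.14411874] 0.14593781418936225
F [ 0.01051507 -0.15088728] -0.15041814371371778
top panel fit y=a*x+b [0.00575276 0.12682542] 572
L [-0.0017216  -0.04109362] -0.04091736079376121
R [-0.00533128  0.14364902] 0.1440979617339619
F [ 0.02458582 -0.15335734] -0.15142102711924915
scene fence 54 [[0.0316, -0.0584, 0.0474], [0.0336, -0.039, 0.0601], [0.0343, -0.0179, 0.0673]]
c5 front y=ax+bz+c [ 0.18938629  0.4453901  -0.02202446] 576 [[-0.043, -0.014, 0.029], [0.025, 0.038, 0.124]]
top fence 43 [[0.03, -0.0607, 0.0465], [0.0311, -0.0398, 0.0611], [0.0334, -0.0171, 0.066]]
c5 front y=ax+bz+c [ 0.01248844  0.47827408 -0.02940976] 313 [[-0.045, -0.016, 0.028], [0.018, 0.034, 0.13]]
```

Run:
```python
from h import *
im=load("scene")
for u,v in((10,145),(40,175),(20,190),(75,190),(5,190)): print(u,v,world(im,u,v).round(3))
P=cloud(im);m=(im["range_z"]>0)&(P[...,2]>.03)&(P[...,0]<.3)&(P[...,1]<.3);q=P[m];print(np.percentile(q,[0.5,50,99.5],axis=0).round(3))
```

```text
10 145 [0.035 0.003 0.219]
40 175 [ 0.088 -0.034  0.163]
20 190 [ 0.058 -0.075  0.169]
75 190 [0.093 0.002 0.013]
5 190 [ 0.    -0.066  0.138]
[[-0.02  -0.082  0.031]
 [ 0.059 -0.029  0.177]
 [ 0.101  0.057  0.222]]
```

Run:
```python
from h import *
p=load("scene")["pixels"][:,:,::-1]
cv2.imwrite("pics/or_scene0.png",cv2.resize(p[145:215,150:290],None,fx=5,fy=5,interpolation=cv2.INTER_CUBIC))
```

```text
(no output)
```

View pics/or_scene0.png

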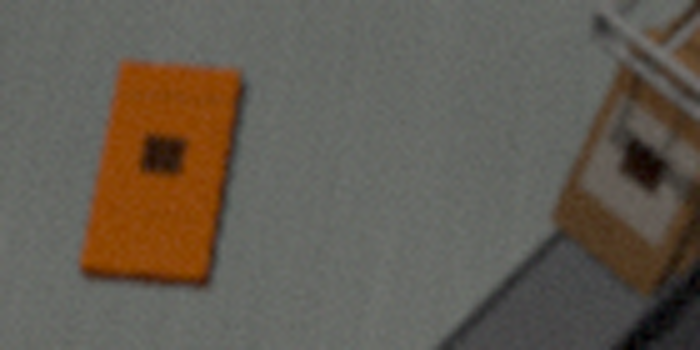

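Run:
```python
from h import *
s=load("scene")
for u,v in((120,62),(243,70),(210,281),(82,272)): print(plane(s,u/5+150-.4,v/5+145-.4,.014).round(4))
```

```text
[0.3287 0.1197 0.014 ]
[0.3939 0.1209 0.014 ]
[3.957e-01 2.000e-04 1.400e-02]
[ 0.3314 -0.001   0.014 ]
```

Call:
arm_command([
  [7.6,[2.1,-5.0,-1.0],-0.145],
  [7.6,[2.1,-4.5,-1.0],-0.145],
  [7.6,[2.1,-4.5,-1.0],-0.145],
  [7.6,[2.1,-4.5,-1.0],-0.145],
  [7.6,[2.1,-4.5,-1.0],-0.145],
  [7.6,[2.1,-4.5,-1.0],-0.145],
  [7.6,[2.1,-4.5,-1.0],-0.145],
  [7.6,[2.1,-4.5,-1.0],-0.145],
  [7.6,[2.1,-4.5,-1.0],-0.146],
  [7.6,[2.1,-4.5,-1.0],0],
  [7.6,[0.1,-4.5,-1.0],0],
  [7.6,[0,-4.3,-1.0],0],
], grip_force=40)

```text
clock: 1.3
position: [0.3574, 0.0199, 0.13]
ee_rot: [-0.707, 0.707, 0.0, 0.0]
contact_force: [0.6, -0.2, -0.5]
width: 0.0759
```

Call:
arm_command([
  [7.6,[0,0,-4.0],0],
  [7.6,[0,0,-3.0],0],
  [7.6,[0,0,0],0],
  [7.6,[0,0,0],0],
])

```text
clock: 1.7
position: [0.3569, 0.0219, 0.0605]
ee_rot: [0.707, -0.707, 0.0, 0.0]
contact_force: [-0.5, 0.6, -0.0]
width: 0.0763
```

Run:
```python
from h import *
snap("scene","g1.png",(150,120,310,240),4)
s=manip.get_state();print(s["position"],s["contact_force"],s["width"])
```

```text
[0.35783715 0.02202161 0.06117165] [-0.14263293  0.91500149  1.59050355] 0.07610266173458365
```

View pics/g1.png

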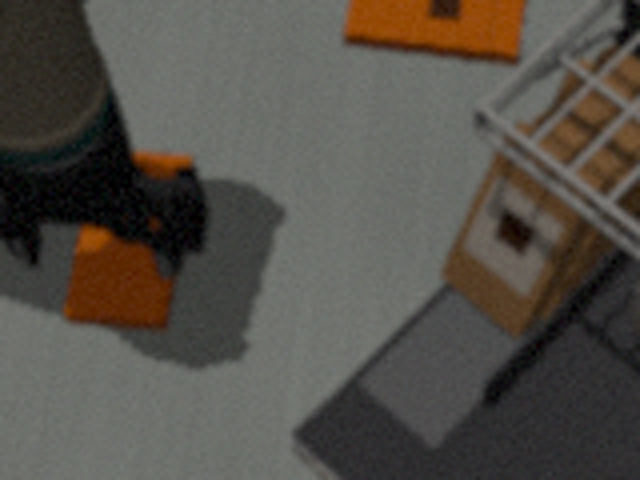

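Call:
arm_command([
  [7.6,[0.5,-1.0,0],0.02],
  [7.6,[0,0,-2.0],0],
  [7.6,[0,0,-1.2],0],
  [7.6,[0,0,0],0],
  [7.6,[0,0,0],0],
])

```text
clock: 2.25
position: [0.3632, 0.0121, 0.0295]
ee_rot: [-0.707, 0.707, 0.008, -0.007]
contact_force: [-0.2, 0.5, -0.6]
width: 0.0762
```

Run:
```python
from h import *
im=snap("scene","g2.png",(150,120,310,240),4)
s=manip.get_state();print(s["position"],s["contact_force"],s["width"])
```

```text
[0.36324675 0.01206887 0.02956149] [-0.53084828 -0.09180911  0.18398619] 0.07597947586741037
```

View pics/g2.png

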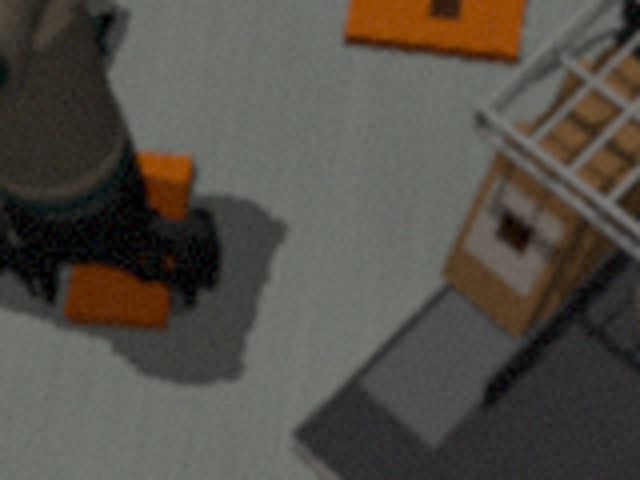

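Call:
arm_command([
  [7.6,[0,0,-0.4],0],
  [7.6,[0,0,-0.4],0],
  [7.6,[0,0,0],0],
])

```text
clock: 2.6
position: [0.3619, 0.012, 0.0202]
ee_rot: [0.707, -0.707, -0.007, 0.007]
contact_force: [-0.9, -0.4, 0.2]
width: 0.0761
```

Call:
arm_command([
  [6.2,[0,0,0],0],
  [6.2,[0,0,0],0],
  [6.2,[0,0,0],0],
  [6.2,[0,0,0],0],
])

```text
clock: 3.0
position: [0.362, 0.0119, 0.0207]
ee_rot: [0.707, -0.707, -0.007, 0.007]
contact_force: [-0.8, 0.5, 5.3]
width: 0.0626
```

Run:
```python
from h import *
im=snap("scene","g3.png",(150,140,250,220),6)
s=manip.get_state();print(s["position"],s["contact_force"],s["width"])
```

```text
[0.36198129 0.0119029  0.02069835] [-0.98596679  0.65097261  5.67759696] 0.06231158437335522
```

View pics/g3.png

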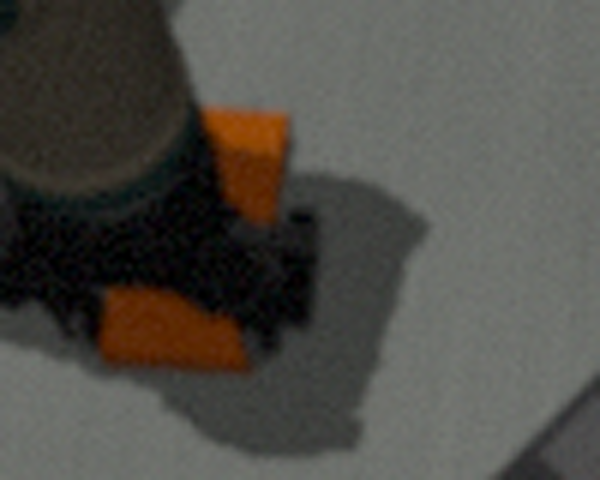

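Call:
arm_command([
  [5.0,[0,0,0.1],0],
  [5.0,[0,0,0],0],
  [5.0,[0,0,0],0],
], grip_force=60)

```text
clock: 3.35
position: [0.3621, 0.0119, 0.0214]
ee_rot: [-0.707, 0.707, 0.007, -0.007]
contact_force: [-0.1, 1.0, -1.1]
width: 0.0614
```

Call:
arm_command([
  [5.0,[0,0,2.0],0],
  [5.0,[0,0,4.0],0],
  [5.0,[0,0,4.0],0],
  [5.0,[0,0,0],0],
  [5.0,[0,0,0],0],
])

```text
clock: 3.85
position: [0.3624, 0.0118, 0.1219]
ee_rot: [-0.707, 0.707, 0.008, -0.006]
contact_force: [-0.2, 0.1, -0.9]
width: 0.0617
```

Run:
```python
from h import *
im=snap("scene","g4.png",(130,110,290,230),4.5)
s=manip.get_state();print(s["position"],s["contact_force"],s["width"])
```

```text
[0.36133707 0.01200522 0.12093221] [-0.92558828  0.606453   -1.41952517] 0.06163155352755556
```

View pics/g4.png

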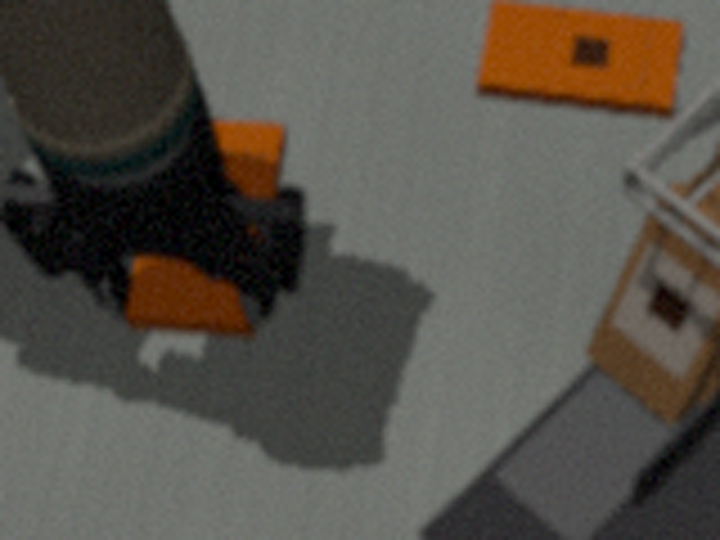

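```bash
cat >> h.py <<'E'
def orange(im,box):
    P=cloud(im);kr=im["pixels"].astype(int);o=(im["range_z"]>0)&(kr[...,0]>110)&(kr[...,2]<60)&(kr[...,0]-kr[...,1]>50)
    x0,x1,y0,y1=box
    o&=(P[...,0]>x0)&(P[...,0]<x1)&(P[...,1]>y0)&(P[...,1]<y1)&(P[...,2]>.02)
    return P[o]
E
python3 - <<'E'
from h import *
for n in("scene","top"):
    im=manip.get_image(n); p=orange(im,(.28,.45,-.03,.2)); 
    if len(p)<30: print(len(p)); continue
    far=p[p[:,1]>.08]; near=p[p[:,1]<.05]
    print(n,len(p),"far",np.median(far,0).round(4),far.max(0).round(4),far.min(0).round(4),"near",np.median(near,0).round(4) if len(near) else None,p.min(0).round(4))
    q=p[p[:,2]>np.percentile(p[:,2],30)]; print(np.linalg.lstsq(np.c_[p[:,0],p[:,1],np.ones(len(p))],p[:,2],rcond=None)[0])
print(manip.get_state()["position"])
E
```

```text
scene 109 far [0.3754 0.1102 0.1142] [0.3915 0.1211 0.1183] [0.3577 0.0967 0.1111] near [0.3331 0.0306 0.1151] [0.3298 0.0264 0.1111]
[ 0.00567642 -0.01962656  0.1141407 ]
0
[0.36073629 0.01209094 0.12016006]
```

Call:
arm_command([
  [5.0,[2.5,-2.2,0],-0.13],
  [5.0,[2.5,-2.2,0],-0.135],
  [5.0,[2.5,-2.1,0],-0.135],
  [5.0,[2.5,-2.1,0],-0.135],
  [5.0,[2.5,-2.1,0],-0.136],
  [5.0,[0,0,0],0],
  [5.0,[0,0,0],0],
])

```text
clock: 4.7
position: [0.4861, -0.0951, 0.1195]
ee_rot: [0.67, -0.67, 0.228, -0.224]
contact_force: [-0.2, 1.1, -1.6]
width: 0.0615
```

```bash
cat >> h.py <<'E'
from scipy.spatial.transform import Rotation as Ro
S=np.array([.6009,.0288,-.651])
def Rs():
    c,s=np.cos(S[2]),np.sin(S[2]);return np.array([[c,-s,0],[s,c,0],[0,0,1]])
def tos(P): return (np.asarray(P)-[S[0],S[1],0])@Rs()
def stat():
    s=manip.get_state();q=s["ee_rot"];M=Ro.from_quat([q[1],q[2],q[3],q[0]]).as_matrix()
    p=s["position"];print("clk",round(s["clock"],2),"pos",p.round(4),"stand",tos(p).round(4),"jawyaw",np.arctan2(M[1,0],M[0,0]).round(4),"F",s["contact_force"].round(1),"Fs",(s["contact_force"]@Rs()).round(1),"w",s["width"].round(4),"q",s["qpos"].round(2))
def toworld(d): return (np.array([d[0],d[1],0])@Rs().T).round(3)
E
python3 - <<'E'
from h import *
stat()
im=snap("scene","p1.png",(200,90,370,260),3.5)
p=orange(im,(.4,.62,-.15,.1));q=tos(p);print(np.percentile(q,[1,50,99],axis=0).round(4))
print("ex 1cm",toworld((1,0)),"ey",toworld((0,1)))
E
```

```text
Traceback (most recent call last):
  File "h.py", line 48, in stat
    p=s["position"];print("clk",round(s["clock"],2),"pos",p.round(4),"stand",tos(p).round(4),"jawyaw",np.arctan2(M[1,0],M[0,0]).round(4),"F",s["contact_force"].round(1),"Fs",(s["contact_force"]@Rs()).round(1),"w",s["width"].round(4),"q",s["qpos"].round(2))
                                                                                                                                                                                                                     ^^^^^^^^^^^^^^^^
AttributeError: 'float' object has no attribute 'round'
```

```bash
sed -i 's/s\["width"\].round(4)/round(s["width"],4)/' h.py
python3 - <<'E'
from h import *
stat()
im=snap("scene","p1.png",(200,90,370,260),3.5)
p=orange(im,(.4,.62,-.15,.1));q=tos(p);print(np.percentile(q,[1,50,99],axis=0).round(4))
print("ex 1cm",toworld((1,0)),"ey",toworld((0,1)))
E
```

```text
clk 4.7 pos [ 0.4861 -0.0951  0.1195] stand [-0.0162 -0.1681  0.1195] jawyaw -0.651 F [-0.2  1.1 -1.6] Fs [-0.8  0.7 -1.6] w 0.0615 q [-0.33  0.27  1.86  0.    1.01  0.32]
[[-0.0456 -0.1158  0.1094]
 [-0.036  -0.0672  0.1122]
 [ 0.0118 -0.0598  0.4625]]
ex 1cm [ 0.795 -0.606  0.   ] ey [0.606 0.795 0.   ]
```

View pics/p1.png

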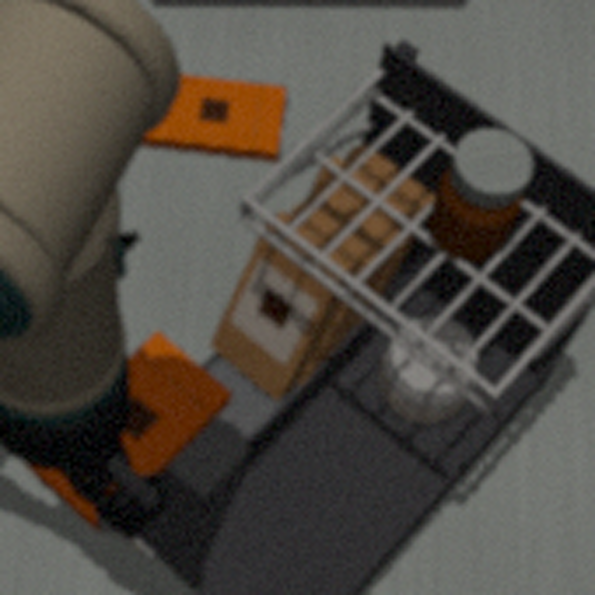

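Call:
arm_command([
  [5.0,[0,0,-3.5],0],
  [5.0,[0,0,-3.0],0],
  [5.0,[0,0,-0.8],0],
  [5.0,[0,0,0],0],
  [5.0,[1.2,1.6,0],0],
  [5.0,[0.6,0.8,0],0],
  [5.0,[0.3,0.4,0],0],
  [5.0,[0,0,0],0],
])

```text
clock: 5.55
position: [0.5087, -0.0667, 0.0492]
ee_rot: [-0.67, 0.67, -0.225, 0.226]
contact_force: [0.0, 0.0, -1.2]
width: 0.0613
```

Run:
```python
from h import *
stat()
im=snap("scene","p2.png",(200,90,370,260),3.5)
p=orange(im,(.4,.62,-.15,.1));q=tos(p);print(np.percentile(q,[1,50,99],axis=0).round(4))
```

```text
clk 5.55 pos [ 0.5087 -0.0667  0.0492] stand [-0.0154 -0.1318  0.0492] jawyaw -0.6495 F [ 0.   0.  -1.2] Fs [ 0.   0.1 -1.2] w 0.0613 q [-0.27  0.38  1.92 -0.    0.84  0.38]
[[-0.0453 -0.0411  0.0391]
 [-0.0364 -0.0288  0.0418]
 [-0.0196 -0.0229  0.0449]]
```

View pics/p2.png

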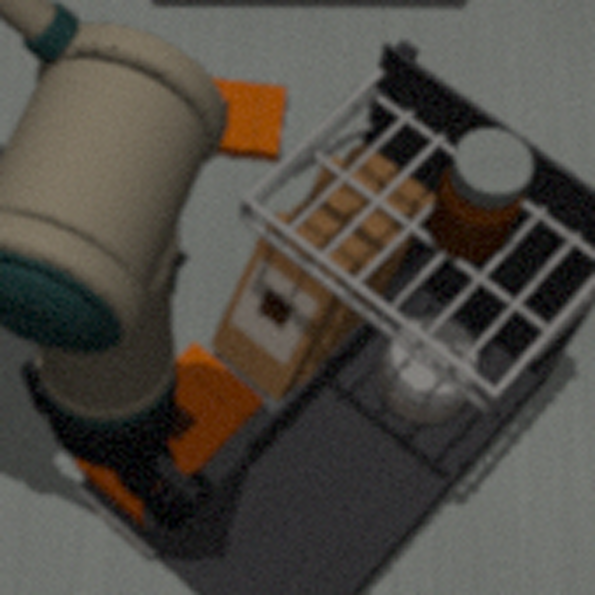

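Run:
```python
from h import *
im=load("scene");P=cloud(im);Q=tos(P);ok=im["range_z"]>0
T=tos(np.array([.5087,-.0667,0]))
D=Q-[T[0],T[1],0]
u,v=np.meshgrid(np.arange(512),np.arange(384))
m=ok&(u>195)&(u<268)&(v>85)&(v<245)&(Q[...,2]>.06)&(Q[...,0]<-.0)&(Q[...,1]<.0)
for z0 in np.arange(.06,.5,.03):
    k=m&(Q[...,2]>z0)&(Q[...,2]<z0+.03)
    if k.sum()>5: print(round(z0,2),k.sum(),"rel x",np.percentile(D[k][:,0],[1,99]).round(3),"rel y",np.percentile(D[k][:,1],[1,99]).round(3))
```

```text
0.09 21 rel x [-0.064 -0.052] rel y [-0.011 -0.008]
0.12 38 rel x [-0.066 -0.011] rel y [-0.016 -0.   ]
0.15 25 rel x [-0.016  0.015] rel y [-0.036 -0.033]
0.18 96 rel x [-0.022  0.015] rel y [-0.036 -0.027]
0.21 42 rel x [-0.017  0.015] rel y [-0.036 -0.032]
0.24 83 rel x [-0.021  0.015] rel y [-0.036 -0.028]
0.27 76 rel x [-0.009  0.015] rel y [-0.035  0.047]
0.3 7 rel x [0.005 0.015] rel y [-0.035 -0.032]
0.36 6 rel x [-0.     0.015] rel y [-0.067 -0.063]
0.39 141 rel x [-0.053  0.015] rel y [-0.068  0.062]
0.42 2409 rel x [-0.062  0.015] rel y [-0.059  0.057]
0.45 35 rel x [-0.07  -0.059] rel y [0.015 0.028]
```

Call:
arm_command([
  [5.0,[0,0,-0.3],0],
  [5.0,[0.3,0.4,0],0],
  [5.0,[0.3,0.4,0],0],
  [5.0,[0,0,0],0],
])

```text
clock: 6.0
position: [0.5145, -0.0588, 0.0454]
ee_rot: [0.67, -0.67, 0.226, -0.226]
contact_force: [0.2, -0.4, -0.9]
width: 0.0616
```

Call:
arm_command([
  [5.0,[0.18,0.24,0],0],
  [5.0,[0.18,0.24,0],0],
  [5.0,[0.18,0.24,0],0],
  [5.0,[0.18,0.24,0],0],
  [5.0,[0,0,0],0],
])

```text
clock: 6.5
position: [0.5214, -0.0492, 0.0453]
ee_rot: [0.67, -0.67, 0.226, -0.226]
contact_force: [0.4, -0.6, -1.0]
width: 0.0615
```

Run:
```python
from h import *
stat()
im=snap("scene","p3.png",(220,90,370,240),4)
p=orange(im,(.4,.62,-.15,.1));q=tos(p);print(np.percentile(q,[1,50,99],axis=0).round(4))
```

```text
clk 6.5 pos [ 0.5214 -0.0492  0.0453] stand [-0.016  -0.1102  0.0453] jawyaw -0.6507 F [ 0.4 -0.6 -1. ] Fs [ 0.7 -0.2 -1. ] w 0.0615 q [-0.23  0.4   1.9   0.    0.85  0.42]
[[-0.0456 -0.1193  0.0316]
 [-0.036  -0.0075  0.0376]
 [-0.017   0.0011  0.0405]]
```

View pics/p3.png

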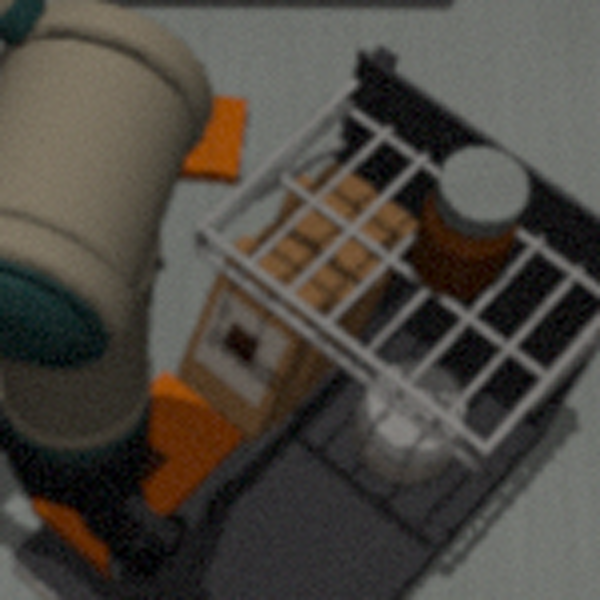

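Call:
arm_command([
  [5.0,[0.18,0.24,0],0],
  [5.0,[0.18,0.24,0],0],
  [5.0,[0.18,0.24,0],0],
  [5.0,[0.18,0.24,0],0],
  [5.0,[0.18,0.24,0],0],
  [5.0,[0.18,0.24,0],0],
  [5.0,[0,0,0],0],
])

```text
clock: 7.25
position: [0.5326, -0.0347, 0.0455]
ee_rot: [0.67, -0.67, 0.226, -0.226]
contact_force: [-0.1, -0.9, -0.3]
width: 0.0618
```

Run:
```python
from h import *
stat()
im=snap("scene","p4.png",(220,90,370,240),4)
p=orange(im,(.4,.62,-.15,.1));q=tos(p);print(np.percentile(q,[1,50,99],axis=0).round(4))
```

```text
clk 7.25 pos [ 0.5326 -0.0347  0.0455] stand [-0.0159 -0.0919  0.0455] jawyaw -0.6508 F [-0.1 -0.9 -0.3] Fs [ 0.5 -0.7 -0.3] w 0.0618 q [-0.2   0.41  1.88  0.    0.86  0.45]
[[-0.045  -0.1006  0.034 ]
 [-0.0338  0.0118  0.0375]
 [ 0.0172  0.0181  0.2349]]
```

View pics/p4.png

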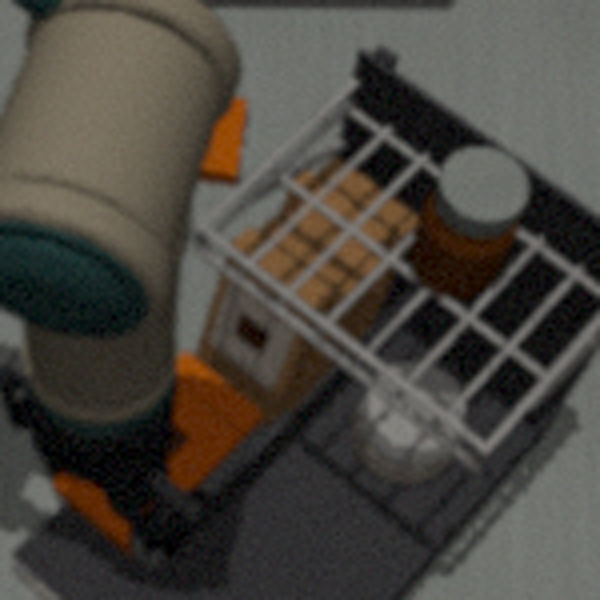

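Call:
arm_command([
  [5.0,[0.18,0.24,0],0],
  [5.0,[0.18,0.24,0],0],
  [5.0,[0.18,0.24,0],0],
  [5.0,[0.18,0.24,0],0],
  [5.0,[0.12,0.16,0],0],
  [5.0,[0.12,0.16,0],0],
  [5.0,[0,0,0],0],
])

```text
clock: 8.0
position: [0.542, -0.022, 0.0454]
ee_rot: [0.67, -0.67, 0.226, -0.226]
contact_force: [-0.0, 0.0, -0.3]
width: 0.0618
```

Run:
```python
from h import *
stat()
im=snap("scene","p5.png",(220,90,370,240),4)
p=orange(im,(.4,.62,-.15,.1));q=tos(p);print(np.percentile(q,[1,50,99],axis=0).round(4))
```

```text
clk 8.0 pos [ 0.542  -0.022   0.0454] stand [-0.016  -0.0761  0.0454] jawyaw -0.6509 F [-0.   0.  -0.3] Fs [-0.1  0.  -0.3] w 0.0618 q [-0.17  0.42  1.86  0.    0.86  0.48]
[[-0.0442  0.0204  0.0356]
 [-0.0356  0.0282  0.0385]
 [-0.0258  0.0324  0.0408]]
```

View pics/p5.png

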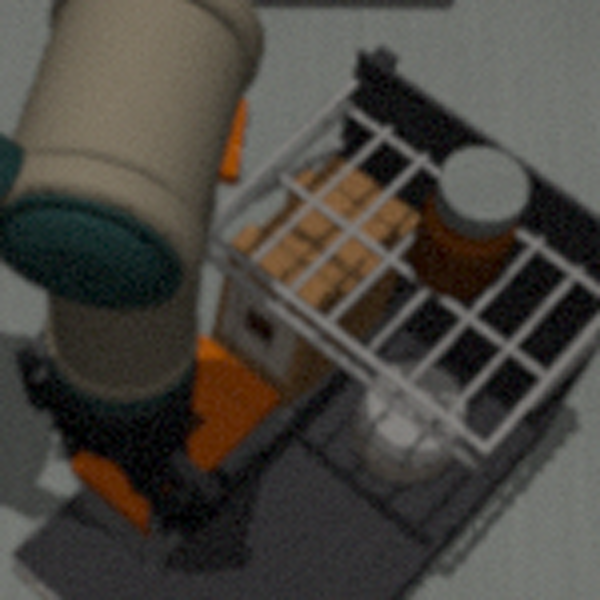

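Call:
arm_command([
  [5.0,[0.12,0.16,0],0],
  [5.0,[0.12,0.16,0],0],
  [5.0,[0.09,0.12,0],0],
  [5.0,[0,0,0],0],
])

```text
clock: 8.45
position: [0.5452, -0.0177, 0.0454]
ee_rot: [0.67, -0.67, 0.226, -0.226]
contact_force: [0.1, -1.5, -1.3]
width: 0.0615
```

Call:
arm_command([
  [5.0,[0.06,0.08,0],0],
  [5.0,[0.06,0.08,0],0],
  [5.0,[0,0,0],0],
])

```text
clock: 8.75
position: [0.5463, -0.0162, 0.0454]
ee_rot: [0.67, -0.67, 0.226, -0.226]
contact_force: [-0.6, -0.7, -1.4]
width: 0.0618
```

Run:
```python
from h import *
stat()
im=snap("scene","p6.png",(250,110,370,210),5)
p=orange(im,(.4,.62,-.15,.1));q=tos(p);print(np.percentile(q,[1,50,99],axis=0).round(4))
```

```text
clk 8.75 pos [ 0.5463 -0.0162  0.0454] stand [-0.0162 -0.0689  0.0454] jawyaw -0.651 F [-0.6 -0.7 -1.4] Fs [-0.  -1.  -1.4] w 0.0618 q [-0.16  0.42  1.85  0.    0.87  0.49]
[[-0.0413 -0.051   0.0352]
 [-0.034   0.0354  0.0375]
 [ 0.0171  0.0401  0.2311]]
```

View pics/p6.png

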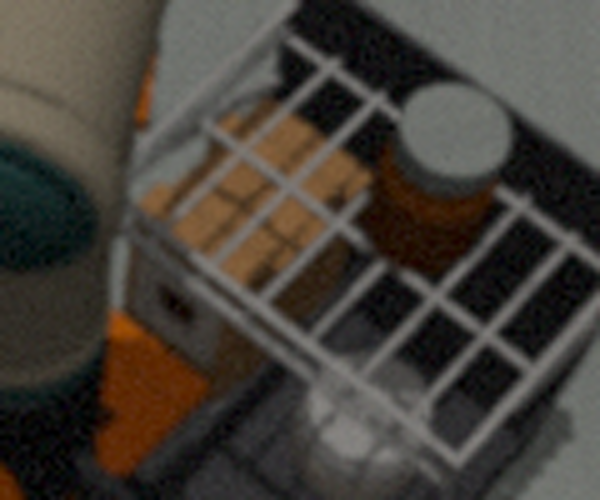

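Call:
arm_command([
  [5.0,[0.06,0.08,0],0],
  [5.0,[0,0,0],0],
])

```text
clock: 9.0
position: [0.5469, -0.0155, 0.0455]
ee_rot: [0.67, -0.67, 0.226, -0.226]
contact_force: [-0.7, -0.6, -1.1]
width: 0.0617
```

Call:
arm_command([
  [5.0,[0.06,0.08,0],0],
  [5.0,[0,0,0],0],
])

```text
clock: 9.2
position: [0.5475, -0.0146, 0.0454]
ee_rot: [0.67, -0.67, 0.226, -0.226]
contact_force: [-0.6, -0.9, -0.3]
width: 0.0617
```

Call:
arm_command([
  [5.0,[0.06,0.08,0],0],
  [5.0,[0,0,0],0],
])

```text
clock: 9.4
position: [0.548, -0.0138, 0.0454]
ee_rot: [0.67, -0.67, 0.226, -0.226]
contact_force: [-0.3, -0.3, -1.6]
width: 0.0616
```

Call:
arm_command([
  [5.0,[0.06,0.08,0],0],
  [5.0,[0,0,0],0],
])

```text
clock: 9.6
position: [0.5481, -0.0137, 0.0453]
ee_rot: [-0.67, 0.671, -0.226, 0.226]
contact_force: [-2.4, -4.8, -0.7]
width: 0.0619
```

Call:
arm_command([
  [5.0,[0.06,0.08,0],0],
  [5.0,[0,0,0],0],
])

```text
clock: 9.8
position: [0.5481, -0.0136, 0.0452]
ee_rot: [-0.669, 0.671, -0.226, 0.225]
contact_force: [-3.3, -7.1, -0.7]
width: 0.0616
```

Run:
```python
from h import *
stat()
im=snap("scene","p7.png",(250,110,370,210),5)
snap("top","t7.png",(165,90,265,170),6)
p=orange(im,(.4,.62,-.15,.1));q=tos(p);print(np.percentile(q,[1,50,99],axis=0).round(4))
```

```text
clk 9.8 pos [ 0.5481 -0.0136  0.0452] stand [-0.0163 -0.0657  0.0452] jawyaw -0.6503 F [-3.3 -7.1 -0.7] Fs [ 1.6 -7.6 -0.7] w 0.0616 q [-0.15  0.43  1.84 -0.    0.87  0.5 ]
[[-0.0416 -0.0498  0.0348]
 [-0.0331  0.0386  0.037 ]
 [ 0.0183  0.0439  0.2351]]
```

View pics/p7.png

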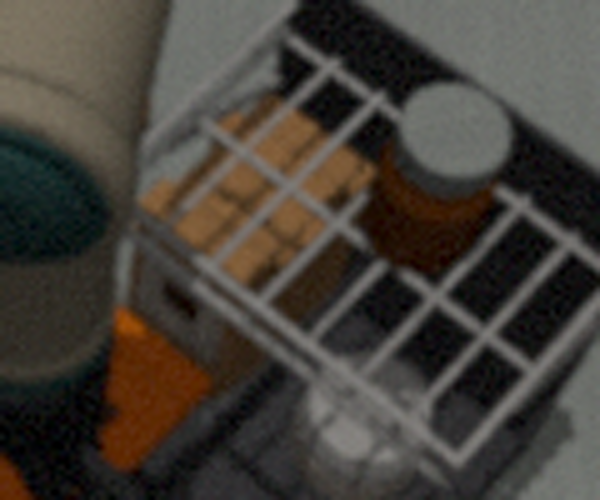

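View pics/t7.png

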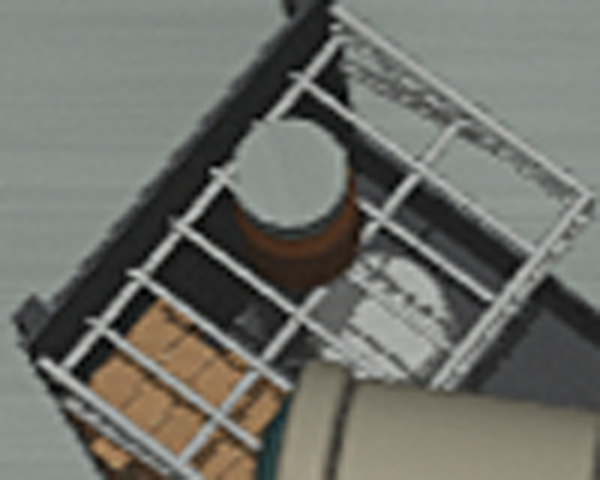

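Run:
```python
from h import *
stat()
for a in((0,-1.5),(-3.7,0),(-4.5,0),(0,4),(4,0),(1,0)): print(a,toworld(a))
print(S[:2]+toworld((-.2,.086))[:2], S[:2]+toworld((-.2,-.08))[:2])
```

```text
clk 9.9 pos [ 0.5481 -0.0136  0.0452] stand [-0.0163 -0.0657  0.0452] jawyaw -0.6503 F [-3.9 -7.9 -0.1] Fs [ 1.7 -8.6 -0.1] w 0.0617 q [-0.15  0.43  1.84 -0.    0.87  0.5 ]
(0, -1.5) [-0.909 -1.193  0.   ]
(-3.7, 0) [-2.943  2.242  0.   ]
(-4.5, 0) [-3.58   2.727  0.   ]
(0, 4) [2.424 3.182 0.   ]
(4, 0) [ 3.182 -2.424  0.   ]
(1, 0) [ 0.795 -0.606  0.   ]
[0.4939 0.2188] [0.3929 0.0868]
```

Call:
arm_command([
  [5.0,[-0.3,-0.4,0],0],
  [5.0,[-0.6,-0.8,0],0],
  [5.0,[-1.6,1.2,0],0],
  [5.0,[-3.0,2.3,0.5],0],
  [5.0,[-3.6,2.7,0.5],0],
  [5.0,[-3.6,2.7,0],0],
  [5.0,[-3.0,2.3,0],0],
  [5.0,[0,0,0],0],
])

```text
clock: 10.7
position: [0.3859, 0.0894, 0.0551]
ee_rot: [-0.67, 0.671, -0.227, 0.223]
contact_force: [-0.2, 0.1, -1.4]
width: 0.0618
```

Run:
```python
from h import *
stat()
im=snap("scene","s1.png",(170,80,370,240),3.8)
```

```text
clk 10.7 pos [0.3859 0.0894 0.0551] stand [-0.2078 -0.0821  0.0551] jawyaw -0.6485 F [-0.2  0.1 -1.4] Fs [-0.2 -0.1 -1.4] w 0.0618 q [0.05 0.23 2.15 0.   0.77 0.7 ]
```

View pics/s1.png

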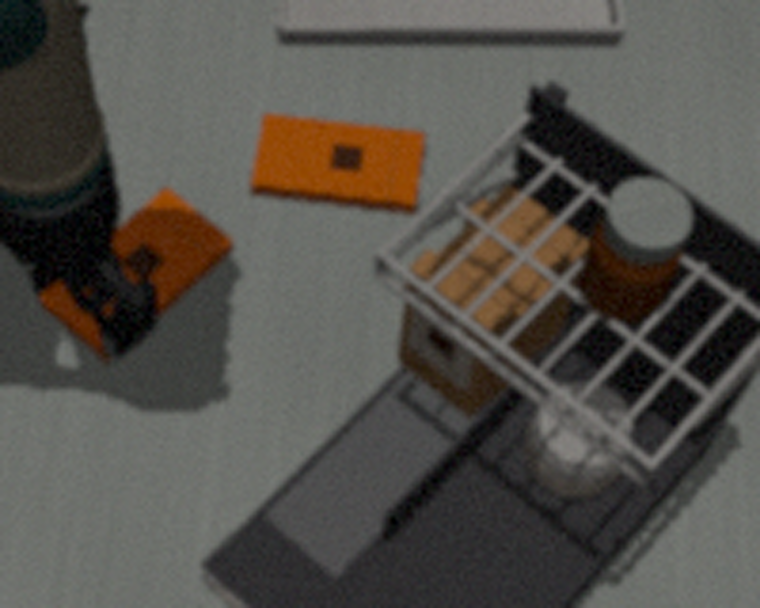

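Call:
arm_command([
  [5.0,[0.93,1.21,0],-0.143],
  [5.0,[0.93,1.21,0],-0.143],
  [5.0,[0.93,1.21,0],-0.143],
  [5.0,[0.93,1.21,0],-0.143],
  [5.0,[0.93,1.21,0],-0.143],
  [5.0,[0.93,1.21,0],-0.143],
  [5.0,[0.93,1.21,0],-0.143],
  [5.0,[0.93,1.21,0],-0.143],
  [5.0,[0.93,1.21,0],-0.143],
  [5.0,[0.93,1.21,0],-0.143],
  [5.0,[0.93,1.21,0],-0.143],
  [5.0,[0,0,0],0],
])

```text
clock: 11.95
position: [0.4981, 0.2218, 0.0557]
ee_rot: [-0.315, 0.312, -0.634, 0.634]
contact_force: [0.8, -0.7, -2.0]
width: 0.0618
```

Run:
```python
from h import *
stat()
im=snap("scene","s2.png",(170,80,370,240),3.8)
p=orange(im,(.4,.65,.05,.25));p=p[p[:,2]>.03];q=tos(p);print(len(q),np.percentile(q,[1,50,99],axis=0).round(4))
```

```text
clk 11.95 pos [0.4981 0.2218 0.0557] stand [-0.1987  0.0912  0.0557] jawyaw -2.2238 F [ 0.8 -0.7 -2. ] Fs [ 1.1 -0.1 -2. ] w 0.0618 q [0.29 0.41 1.84 0.   0.89 2.51]
293 [[-0.1558  0.0595  0.0455]
 [-0.1139  0.076   0.0487]
 [-0.0928  0.1193  0.0518]]
```

View pics/s2.png

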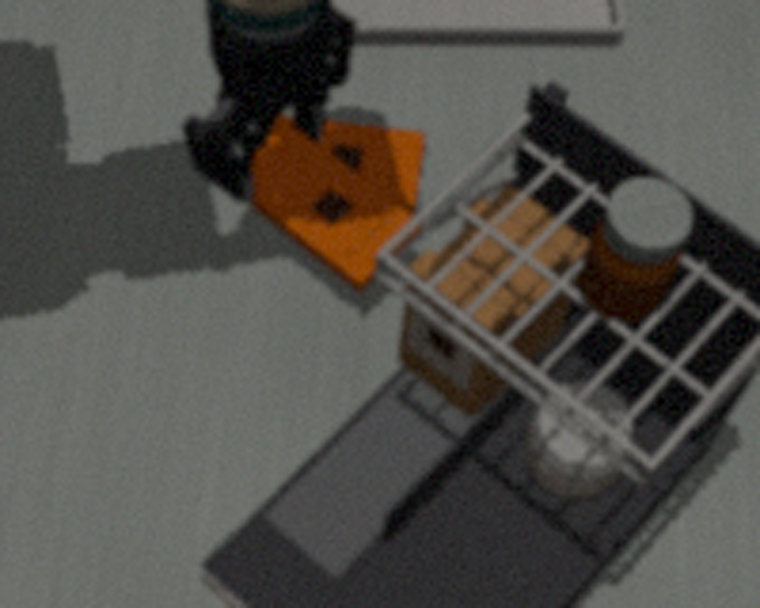

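Call:
arm_command([
  [5.0,[-0.38,-0.48,-0.1],0.0],
  [5.0,[1.2,-0.9,0],0],
  [5.0,[0.8,-0.6,0],0],
  [5.0,[0.4,-0.3,0],0],
  [5.0,[0.24,-0.18,0],0],
  [5.0,[0,0,0],0],
])

```text
clock: 12.6
position: [0.5176, 0.1957, 0.0545]
ee_rot: [-0.313, 0.313, -0.634, 0.634]
contact_force: [0.0, -0.7, -1.3]
width: 0.0613
```

Run:
```python
from h import *
stat()
im=snap("scene","s3.png",(230,100,370,210),5)
p=orange(im,(.4,.65,.05,.25));p=p[p[:,2]>.03];q=tos(p);print(len(q),np.percentile(q,[1,50,99],axis=0).round(4))
```

```text
clk 12.6 pos [0.5176 0.1957 0.0545] stand [-0.1674  0.0823  0.0545] jawyaw -2.2247 F [ 0.  -0.7 -1.3] Fs [ 0.5 -0.5 -1.3] w 0.0613 q [ 0.24  0.42  1.82 -0.    0.9   2.46]
205 [[-0.1278  0.0503  0.0443]
 [-0.0898  0.0609  0.0475]
 [-0.059   0.1091  0.0505]]
```

View pics/s3.png

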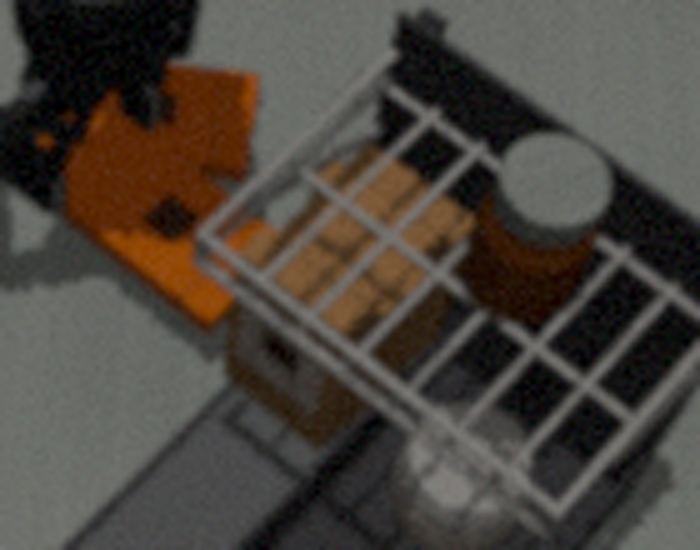

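Call:
arm_command([
  [5.0,[0.24,0.32,0],0.002],
  [5.0,[0.24,-0.18,0],0],
  [5.0,[0.24,-0.18,0],0],
  [5.0,[0.24,-0.18,0],0],
  [5.0,[0.24,-0.18,0],0],
  [5.0,[0.24,-0.18,0],0],
  [5.0,[0.24,-0.18,0],0],
  [5.0,[0,0,0],0],
])

```text
clock: 13.45
position: [0.5342, 0.1883, 0.0544]
ee_rot: [-0.314, 0.314, -0.634, 0.634]
contact_force: [0.2, -0.7, -0.7]
width: 0.0617
```

Call:
arm_command([
  [5.0,[0.16,-0.12,0],0],
  [5.0,[0.16,-0.12,0],0],
  [5.0,[0.16,-0.12,0],0],
  [5.0,[0,0,0],0],
])

```text
clock: 13.85
position: [0.5387, 0.1848, 0.0543]
ee_rot: [0.314, -0.314, 0.634, -0.634]
contact_force: [-0.7, -0.5, -1.6]
width: 0.0615
```

Run:
```python
from h import *
stat()
im=snap("scene","s4.png",(230,100,370,210),5)
p=orange(im,(.4,.65,.05,.25));p=p[p[:,2]>.03];q=tos(p);print(len(q),np.percentile(q,[1,50,99],axis=0).round(4))
```

```text
clk 13.85 pos [0.5387 0.1848 0.0543] stand [-0.1441  0.0864  0.0543] jawyaw -2.2222 F [-0.7 -0.5 -1.6] Fs [-0.2 -0.9 -1.6] w 0.0615 q [ 0.21  0.44  1.79 -0.    0.92  2.43]
118 [[-0.1084  0.0538  0.0445]
 [-0.0759  0.0612  0.0472]
 [-0.0469  0.0696  0.0509]]
```

View pics/s4.png

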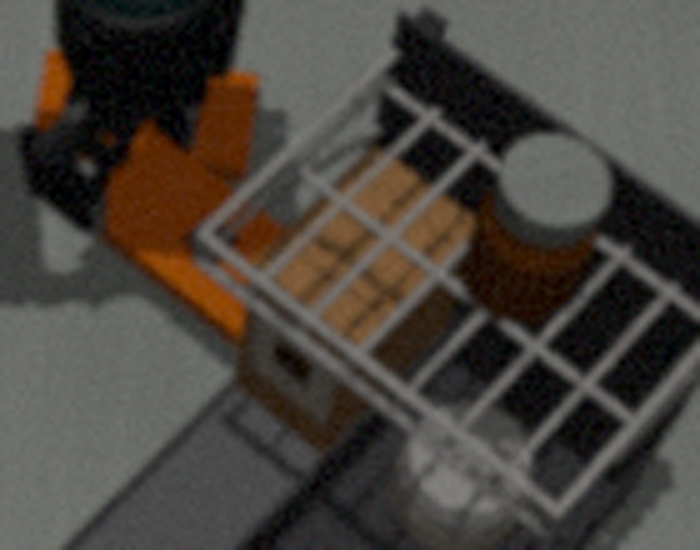

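Cartons' left edges now line up on the tongue. Next, small steps until contact with the fence.

Call:
arm_command([
  [5.0,[0.12,-0.09,0],0],
  [5.0,[0.08,-0.06,0],0],
  [5.0,[0.08,-0.06,0],0],
  [5.0,[0,0,0],0],
])

```text
clock: 14.3
position: [0.5415, 0.1828, 0.0544]
ee_rot: [-0.314, 0.314, -0.634, 0.634]
contact_force: [-2.0, 1.0, -0.5]
width: 0.0618
```

Call:
arm_command([
  [5.0,[0.08,-0.06,0],0],
  [5.0,[0.08,-0.06,0],0],
  [5.0,[0,0,0],0],
])

```text
clock: 14.6
position: [0.5426, 0.1819, 0.0543]
ee_rot: [0.313, -0.314, 0.634, -0.633]
contact_force: [-2.1, 2.0, -0.6]
width: 0.0615
```

Call:
arm_command([
  [5.0,[0.08,-0.06,0],0],
  [5.0,[0,0,0],0],
])

```text
clock: 14.8
position: [0.5425, 0.1818, 0.0541]
ee_rot: [0.313, -0.314, 0.635, -0.633]
contact_force: [-3.7, 3.3, 0.2]
width: 0.0617
```

Run:
```python
from h import *
stat()
```

```text
clk 14.8 pos [0.5425 0.1818 0.0541] stand [-0.1391  0.0863  0.0541] jawyaw -2.2226 F [-3.7  3.3  0.2] Fs [-4.9  0.4  0.2] w 0.0617 q [0.2  0.44 1.78 0.   0.92 2.42]
```

Call:
arm_command([
  [5.0,[0.08,-0.06,0],0],
  [5.0,[0.04,-0.03,0],0],
  [5.0,[0,0,0],0],
])

```text
clock: 15.1
position: [0.5425, 0.1816, 0.0539]
ee_rot: [0.312, -0.315, 0.635, -0.632]
contact_force: [-6.6, 5.7, 0.6]
width: 0.0615
```

Run:
```python
from h import *
stat()
im=snap("scene","s5.png",(230,100,370,210),5)
p=orange(im,(.4,.65,.05,.25));p=p[p[:,2]>.03];q=tos(p);print(len(q),np.percentile(q,[1,50,99],axis=0).round(4))
```

```text
clk 15.1 pos [0.5425 0.1816 0.0539] stand [-0.139   0.0862  0.0539] jawyaw -2.2228 F [-6.6  5.7  0.6] Fs [-8.7  0.5  0.6] w 0.0615 q [0.2  0.45 1.78 0.   0.92 2.42]
118 [[-0.1022  0.0534  0.0442]
 [-0.0714  0.0604  0.0473]
 [-0.0414  0.0691  0.0505]]
```

View pics/s5.png

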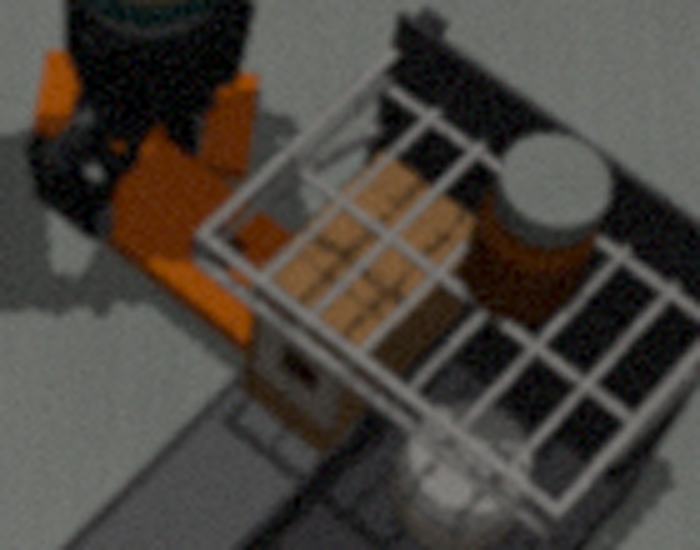

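Call:
arm_command([
  [5.0,[-0.4,0.3,0],0],
  [5.0,[-1.2,0.9,0],0],
  [5.0,[-2.4,1.8,0],0],
  [5.0,[-1.2,0.9,0.2],0],
  [5.0,[0,0,0],0],
])

```text
clock: 15.65
position: [0.4914, 0.2201, 0.0568]
ee_rot: [-0.314, 0.315, -0.633, 0.633]
contact_force: [0.1, 1.0, -1.1]
width: 0.0618
```

Run:
```python
from h import *
stat()
im=snap("scene","s6.png",(250,110,370,210),6)
snap("top","t6.png",(165,90,265,190),6)
print(toworld((0,-17)),toworld((-.5,-16.5)))
```

```text
clk 15.65 pos [0.4914 0.2201 0.0568] stand [-0.2031  0.0858  0.0568] jawyaw -2.2193 F [ 0.1  1.  -1.1] Fs [-0.6  0.8 -1.1] w 0.0618 q [ 0.29  0.4   1.85 -0.    0.89  2.51]
[-10.302 -13.523   0.   ] [-10.396 -12.822   0.   ]
```

View pics/s6.png

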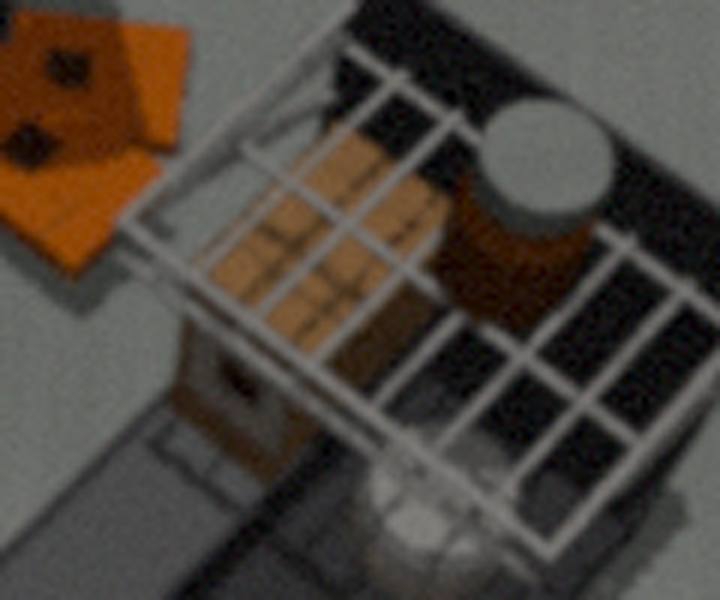

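View pics/t6.png

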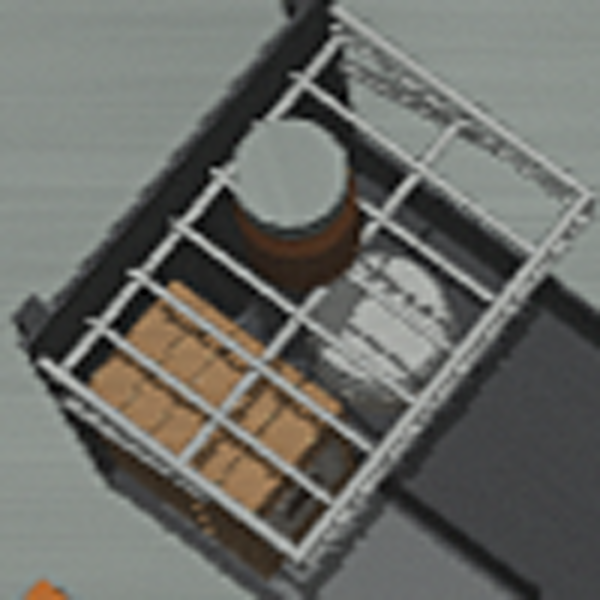

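Call:
arm_command([
  [5.0,[-0.94,-1.23,0],0.143],
  [5.0,[-0.94,-1.23,0],0.143],
  [5.0,[-0.94,-1.23,0],0.143],
  [5.0,[-0.94,-1.23,0],0.143],
  [5.0,[-0.94,-1.23,0],0.143],
  [5.0,[-0.94,-1.23,0],0.143],
  [5.0,[-0.94,-1.23,0],0.143],
  [5.0,[-0.94,-1.23,0],0.143],
  [5.0,[-0.94,-1.23,0],0.143],
  [5.0,[-0.94,-1.23,0],0.143],
  [5.0,[-0.94,-1.23,0],0.143],
  [5.0,[0,0,0],0],
])

```text
clock: 16.95
position: [0.3894, 0.0824, 0.0565]
ee_rot: [-0.67, 0.67, -0.226, 0.226]
contact_force: [-0.0, -0.4, -0.6]
width: 0.0618
```

Run:
```python
from h import *
stat()
for n in("scene","top"):
    im=manip.get_image(n);P=cloud(im);Q=tos(P);kr=im["pixels"].astype(int);ok=(im["range_z"]>0)&(kr[...,0]-kr[...,2]>25)&(abs(Q[...,0])<.06)&(Q[...,1]>.02)&(Q[...,1]<.14)
    t=Q[ok&(Q[...,2]>.125)&(Q[...,2]<.155)];print(n,"tops",len(t),np.percentile(t,[1,50,99],axis=0).round(4).tolist(), np.linalg.lstsq(np.c_[t[:,:2],np.ones(len(t))],t[:,2],rcond=None)[0].round(3))
    f=Q[ok&(Q[...,2]>.03)&(Q[...,2]<.12)&(Q[...,1]<.06)];print("front",len(f),np.percentile(f,[1,50,99],axis=0).round(4).tolist(),np.linalg.lstsq(np.c_[f[:,[0,2]],np.ones(len(f))],f[:,1],rcond=None)[0].round(3))
```

```text
clk 16.95 pos [0.3894 0.0824 0.0565] stand [-0.2008 -0.0855  0.0565] jawyaw -0.6513 F [-0.  -0.4 -0.6] Fs [ 0.2 -0.3 -0.6] w 0.0618 q [ 0.03  0.23  2.15 -0.    0.76  0.69]
scene tops 691 [[-0.0286, 0.0435, 0.1305], [0.0052, 0.0827, 0.1394], [0.034, 0.1308, 0.1421]] [-0.018  0.007  0.139]
front 57 [[-0.0238, 0.0391, 0.0323], [0.0146, 0.0413, 0.0426], [0.0339, 0.0513, 0.107]] [-0.072  0.081  0.038]
top tops 630 [[-0.0226, 0.0409, 0.1324], [0.005, 0.0868, 0.139], [0.0333, 0.1283, 0.1442]] [0.002 0.008 0.138]
front 8 [[-0.0244, 0.04, 0.0352], [0.0126, 0.0412, 0.0875], [0.0315, 0.0416, 0.1166]] [-0.011  0.01   0.04 ]
```

Call:
arm_command([
  [5.0,[2.4,-1.8,0.4],0],
  [5.0,[3.6,-2.75,0.4],0],
  [5.0,[3.6,-2.75,0],0],
  [5.0,[3.2,-2.4,0],0],
  [5.0,[1.6,-1.2,0],0],
  [5.0,[0,0,0],0],
])

```text
clock: 17.65
position: [0.5386, -0.027, 0.0646]
ee_rot: [0.67, -0.67, 0.225, -0.229]
contact_force: [0.1, 0.2, -1.4]
width: 0.0619
```

Run:
```python
from h import *
stat()
```

```text
clk 17.65 pos [ 0.5386 -0.027   0.0646] stand [-0.0157 -0.0822  0.0646] jawyaw -0.653 F [ 0.1  0.2 -1.4] Fs [ 0.   0.2 -1.4] w 0.0619 q [-0.18  0.39  1.85 -0.    0.9   0.47]
```

Call:
arm_command([
  [5.0,[0.24,0.32,0],0.002],
  [5.0,[0.24,0.32,0],0],
  [5.0,[0.18,0.24,0],0],
  [5.0,[0.12,0.16,0],0],
  [5.0,[0.06,0.08,0],0],
  [5.0,[0,0,0],0],
])

```text
clock: 18.25
position: [0.542, -0.0135, 0.0646]
ee_rot: [-0.67, 0.67, -0.224, 0.225]
contact_force: [-0.1, -0.5, 0.3]
width: 0.0613
```

Call:
arm_command([
  [5.0,[0.06,0.08,0],0],
  [5.0,[0.06,0.08,0],0],
  [5.0,[0,0,0],0],
])

```text
clock: 18.55
position: [0.5434, -0.0123, 0.0645]
ee_rot: [0.67, -0.67, 0.225, -0.225]
contact_force: [0.7, 0.7, -0.9]
width: 0.0617
```

Run:
```python
from h import *
stat()
```

```text
clk 18.55 pos [ 0.5434 -0.0123  0.0645] stand [-0.0208 -0.0676  0.0645] jawyaw -0.6471 F [ 0.7  0.7 -0.9] Fs [ 0.1  0.9 -0.9] w 0.0617 q [-0.15  0.4   1.83 -0.    0.91  0.5 ]
```

Call:
arm_command([
  [5.0,[0.06,0.08,0],-0.003],
  [5.0,[0.06,0.08,0],0],
  [5.0,[0,0,0],0],
])

```text
clock: 18.85
position: [0.5443, -0.0109, 0.0643]
ee_rot: [-0.67, 0.67, -0.226, 0.226]
contact_force: [-0.7, -1.1, -0.9]
width: 0.0616
```

Call:
arm_command([
  [5.0,[0.06,0.08,0],0],
  [5.0,[0.06,0.08,0],0],
  [5.0,[0,0,0],0],
])

```text
clock: 19.15
position: [0.5443, -0.0107, 0.0641]
ee_rot: [-0.669, 0.672, -0.226, 0.225]
contact_force: [-2.8, -6.2, 0.2]
width: 0.0617
```

Run:
```python
from h import *
stat()
```

```text
clk 19.15 pos [ 0.5443 -0.0107  0.0641] stand [-0.0211 -0.0657  0.0641] jawyaw -0.6493 F [-2.8 -6.2  0.2] Fs [ 1.6 -6.6  0.2] w 0.0617 q [-0.15  0.4   1.83 -0.    0.92  0.51]
```

Call:
arm_command([
  [5.0,[-0.3,-0.4,0],0],
  [5.0,[-0.9,-1.2,0],0],
  [5.0,[-1.6,1.2,0],0],
  [5.0,[-3.0,2.3,0.5],0],
  [5.0,[-3.6,2.7,0.5],0],
  [5.0,[-3.6,2.7,0],0],
  [5.0,[-1.5,0,0],0.13],
  [5.0,[-1.5,-1.4,0],0.135],
  [5.0,[-1.0,-2.0,0],0.135],
  [5.0,[-0.6,-2.0,0],0.135],
  [5.0,[0,0,0],0.134],
  [5.0,[0,0,0],0],
])

```text
clock: 20.35
position: [0.3693, 0.0092, 0.0747]
ee_rot: [0.707, -0.707, -0.006, 0.006]
contact_force: [0.0, -1.0, -0.7]
width: 0.0619
```

Run:
```python
from h import *
stat()
```

```text
clk 20.35 pos [0.3693 0.0092 0.0747] stand [-0.1724 -0.1559  0.0747] jawyaw 0.017 F [ 0.  -1.  -0.7] Fs [ 0.6 -0.8 -0.7] w 0.0619 q [-0.16  0.16  2.18  0.    0.8  -0.18]
```

Call:
arm_command([
  [5.0,[-0.7,0.3,-2.0],0],
  [5.0,[0,0,-2.0],0],
  [5.0,[0,0,-1.0],0],
  [5.0,[0,0,-0.2],0],
  [5.0,[0,0,0],0],
  [5.0,[0,0,0],0],
])

```text
clock: 20.95
position: [0.3633, 0.0129, 0.0229]
ee_rot: [-0.707, 0.707, 0.007, -0.006]
contact_force: [-0.4, -0.3, -1.3]
width: 0.0614
```

Call:
arm_command([
  [5.0,[0,0,-0.15],0],
  [5.0,[0,0,0],0],
  [7.6,[0,0,0],0],
  [7.6,[0,0,0],0],
  [7.6,[0,0,0],0],
  [7.6,[0,0,0],0],
])

```text
clock: 21.55
position: [0.3627, 0.0129, 0.021]
ee_rot: [-0.707, 0.707, 0.007, -0.007]
contact_force: [-0.8, 0.1, 0.2]
width: 0.0759
```

Call:
arm_command([
  [7.6,[0,0,2.0],0],
  [7.6,[0,0,5.0],0],
  [7.6,[0,0,5.0],0],
  [7.6,[-2,5.0,3.0],0],
  [7.6,[-2,5.0,2.0],0],
  [7.6,[-2,5.0,1.0],0],
  [7.6,[-2,5.0,0],0],
  [7.6,[-2,5.0,0],0],
  [7.6,[-2,5.0,0],0],
  [7.6,[0,5.0,0],0],
  [7.6,[0,0,0],0],
])

```text
clock: 22.65
position: [0.255, 0.3376, 0.1921]
ee_rot: [0.709, -0.705, -0.01, 0.008]
contact_force: [-0.4, -0.2, -0.0]
width: 0.076
```

Run:
```python
from h import *
stat()
im=snap("scene","e1.png",scale=1.5)
x=snap("scene","e2.png",(250,110,370,210),6)
snap("top","e3.png",(165,90,265,190),6)
for n in("scene","top"):
    im=load(n);P=cloud(im);Q=tos(P);kr=im["pixels"].astype(int);ok=(im["range_z"]>0)&(kr[...,0]-kr[...,2]>25)&(abs(Q[...,0])<.06)&(Q[...,1]>.02)&(Q[...,1]<.14)
    t=Q[ok&(Q[...,2]>.125)&(Q[...,2]<.155)];print(n,"tops",len(t),np.percentile(t,[1,50,99],axis=0).round(4).tolist(), np.linalg.lstsq(np.c_[t[:,:2],np.ones(len(t))],t[:,2],rcond=None)[0].round(3))
    for a,b in((42,61),(61,76),(76,96),(96,112),(112,130)):
        k=t[(t[:,1]*1e3>a+2)&(t[:,1]*1e3<b-2)]
        if len(k)>10: print((a,b),np.percentile(k[:,0],[1,99]).round(4),k[:,2].mean().round(4))
```

```text
clk 22.65 pos [0.255  0.3376 0.1921] stand [-0.4623  0.0361  0.1921] jawyaw 0.0254 F [-0.4 -0.2 -0. ] Fs [-0.2 -0.4 -0. ] w 0.076 q [0.76 0.09 1.9  0.   1.15 0.73]
scene tops 677 [[-0.0283, 0.0437, 0.13], [0.0052, 0.0833, 0.1394], [0.0337, 0.1308, 0.1424]] [-0.017  0.005  0.139]
(42, 61) [-0.0231  0.0319] 0.1393
(61, 76) [-0.0274  0.0336] 0.1391
(76, 96) [-0.0264  0.034 ] 0.1391
(96, 112) [-0.0285  0.0335] 0.1394
(112, 130) [-0.0276  0.0273] 0.1395
top tops 623 [[-0.0228, 0.0421, 0.1334], [0.0049, 0.0875, 0.1388], [0.0331, 0.1284, 0.1439]] [0.004 0.004 0.139]
(42, 61) [-0.0231  0.0325] 0.139
(61, 76) [-0.0229  0.0329] 0.1391
(76, 96) [-0.023   0.0336] 0.1391
(96, 112) [-0.0224  0.0332] 0.1391
(112, 130) [-0.0224  0.0333] 0.1389
```

View pics/e1.png

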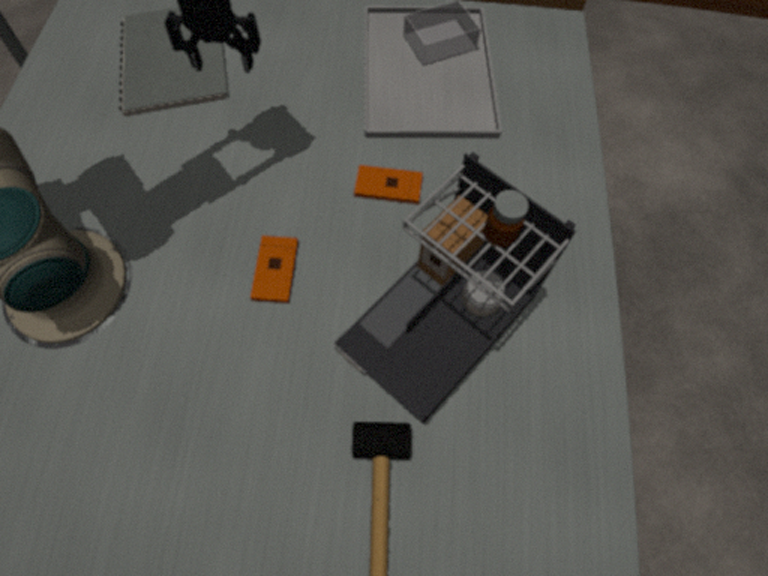

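View pics/e3.png

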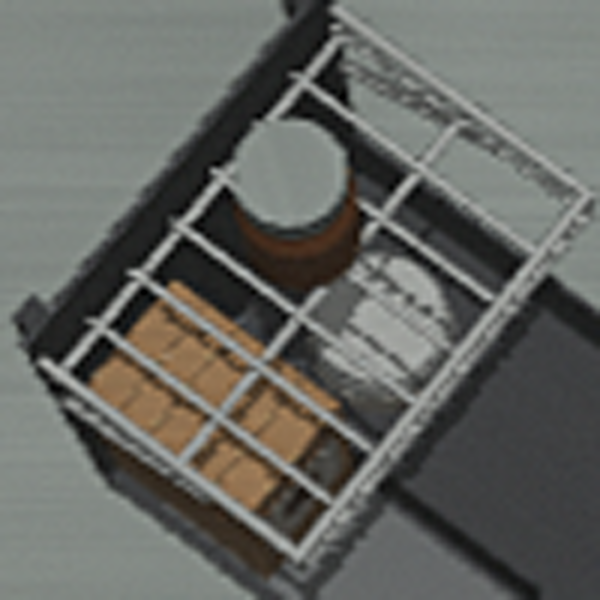

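View pics/e2.png

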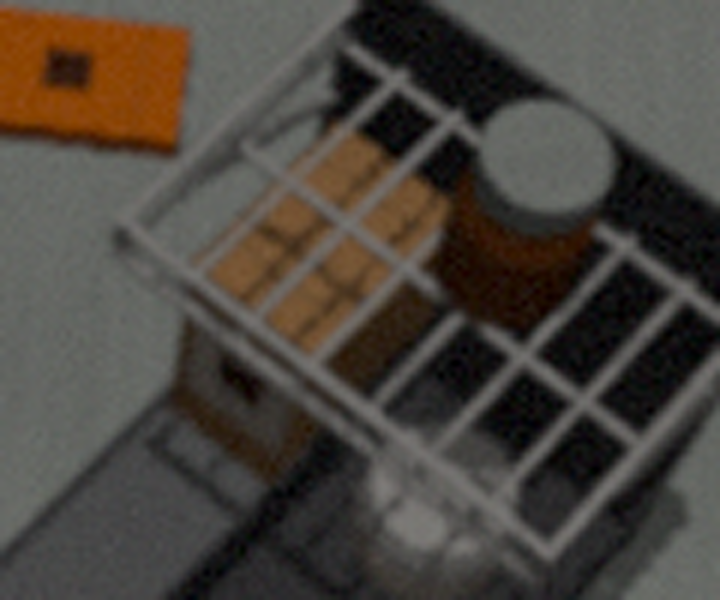

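The row stands straight and packed (scene crop about (320,240)). The jar, tin and mallet haven't moved, and the hand is clear at the upper left. I'll hand in.

Call:
arm_command([
  [7.6,[0,0,0],0],
  [7.6,[0,0,0],0],
])

```text
clock: 23.0
position: [0.2553, 0.3306, 0.1918]
ee_rot: [-0.707, 0.707, 0.006, -0.006]
contact_force: [-0.0, 0.4, -0.6]
width: 0.0761
```

```bash
python3 -c "
from h import *
stat(); print(manip.sign_off())"
```

```text
clk 23.0 pos [0.2553 0.3306 0.1918] stand [-0.4578  0.0307  0.1918] jawyaw 0.0168 F [-0.   0.4 -0.6] Fs [-0.3  0.3 -0.6] w 0.0761 q [ 0.75  0.08  1.9  -0.    1.16  0.73]
the job is handed in; nothing more can be done
None
```

The five cartons now stand upright and packed against the back panel, flush along the fence. I handed in at about 23 s with the hand clear.

**How it was done:** The moves only let the tool point straight down, so it could not be tilted in under the shelf. I borrowed one of the orange look-alike boxes as a pusher. Held level at one end, it did three pushes:
- **Feet to the panel:** a low push brought the row upright until it turned solid at about 8 N.
- **Sideways to the fence:** a push across the lane squared the row, up to about 9 N.
- **Front again:** a second push turned solid at the same place, at about 7 N.

I then put the orange box back about where it was.

**Last checks:**
- **Packing and uprightness:** the camera depth puts the carton tops level at about 0.139 m and spanning y = 42 to 130 mm in the stand. That leaves essentially no gap, since I worked out a total thickness of 88 mm from the limits given.
- **Fence side:** the right-hand edges read x = 32 to 34 mm against the fence at 34. The one odd reading was 27 mm for the carton nearest the panel in the scene view. I think the jar or a shelf wire hid that edge, because the top view gave 33 mm.
- **Left-alone items:** by eye, the jar, tin and mallet have not moved.

The stand's position is only known to about 2 mm from the calibration. Individual carton angles were judged from the level tops and the pictures, not measured one by one.

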